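# Pop the round hatch of an indicator incubator

## Task

Three small white incubators for sterilisation indicators stand on the table, each with a push-latch hatch on top. Open the one with the round hatch: with the fingertips press the front of its hatch fully in once and let go, so that it springs up, then stay off it and watch for a second or two that it stays open. Do not push the hatch back once it has popped, leave the other two incubators shut, and do not shift or pick up anything.

Things in the scene. Friction and masses are not known exactly. Their poses are not given: they have to be found in the camera images.
- pod_round: White table-top incubator with the ROUND grey hatch, 110 (x, front to back) x 98 (y) x 53 mm high to its deck, 0.6 to 1.3 kg, loose on rubber feet. Origin: centre of the underside. Its front, with the black display, faces its own -x; z up.
- pod_square: The same incubator with a SQUARE hatch (66 x 66 mm). Same size, same axes. To be left alone.
- pod_narrow: The same incubator with a NARROW oblong hatch (66 x 30 mm). Same size, same axes. To be left alone.
- press_round (a point): Press point of the round hatch: on its upper face, 12 mm behind its front edge, between three small ridges, 63 mm above the table when shut. It moves with the hatch; z is the normal of the hatch's face and x points to the hinge. The hatch is a disc 66 mm across and 9 mm thick that stands 10 mm proud of the deck, hinged at the back 60 mm behind the press point.
- hatch_round (a joint): Angle of the round hatch (rad): about 0 (up to 0.01) = shut and latched, -0.095 = pressed fully in to its stop (press point 5.7 mm lower), 1.05 = sprung fully open, when its front edge stands about 125 mm above the table. Push-push latch: pressed past about -0.075 (about 1 to 2 N at the press point) and let go, the hatch springs up and back in about 1 s; a shorter press leaves it latched. Pressed down again from open it latches shut again.
- hatch_square (a joint): Angle of the square hatch, same meaning; about 0 = shut.
- hatch_narrow (a joint): Angle of the narrow hatch, same meaning; about 0 = shut.
- cup: Loose white plastic cup, 49 mm across, 43 mm high; bystander. Origin: centre of the underside.
- kidney: Loose kidney dish, 56 x 148 x 33 mm; bystander. Origin: centre of the underside.
- cap: Loose instrument tip cap, 11 x 28 x 11 mm; bystander. Origin: centre of the underside.
- clamp: Loose mosquito clamp, 63 x 147 x 8 mm, lying flat; bystander. Origin: centre of the underside.
- oil: Loose small oil bottle with a pointed cap, 40 mm across, 112 mm high; bystander. Origin: centre of the underside.

How it is judged:
By the outcome, as a careful person would: the job done as asked, in the order asked, and still so for the second after the job is handed in, with the robot touching nothing.
It also fails if it takes over 34 s, if anything falls off the work surface, if the arm or the gripper's body presses on something with over 40 N, if the wrist force passes 120 N, or if a joint passes its speed limit or range.

## Robot

A 6-joint arm with a two-finger parallel gripper is mounted at the origin on a cart in front of the work surface, level with it; the furniture and walls round the work are solid. World frame = base frame: x ahead of the robot, y to its left, z up, the work surface at z = 0. Lengths are in mm, angles in rad, forces in N, time in s.
With the tool pointing down it reaches from about 275 to 1000 mm from the base axis. Payload 8.4 kg.
Tool frame: the origin (TCP) lies midway between the tips of the shut fingers; the grasp point (between the pads) lies 19 mm behind it (r.grip_point_offset is the distance from the TCP to the grasp point, in mm); z points along the fingers, y is the line along which they close (so a half turn about z gives the same grasp; the last joint's range is limited). The gripper opens to 85 mm and grips with 20 to 120 N. Pads are 22 mm wide; open, the fingers measure 114 mm over their backs; the gripper's body (76 mm by 85 mm) begins 54 mm behind the grasp point. The pads swing forward as they close: fully open they stand 13 mm farther back than shut.
Start: joints at [-1.313, 0.353, 1.633, -0, 1.155, -0.002], TCP at [160.553, -604.028, 201.481] pointing down, gripper open.
Joint ranges: [-2.63, 2.63], [-0.92, 2.1], [0.06, 2.66], [-1.3, 4.44], [0, 2.69], [-3.02, 3.02]. Speed limits (rad/s): [2.22, 2.22, 2.79, 3.14, 3.14, 3.14].

## Interface

Orientations are given as [roll, pitch, yaw] about the fixed x, y, z axes, in that order (R = Rz(yaw) Ry(pitch) Rx(roll)).
In Python, from rig import r gives the robot as it stands. The module is installed in compiled form; this text tells all that it offers.
- The arm moves only by the shell command python3 -m creep 'ROWS' [FORCE]. ROWS is text: rows parted by semicolons, each of 7 numbers parted by spaces: the turn, a rotation vector about the tool's x, y, z in degrees, then the shift along the tool's x, y, z in m, then the closure in counts, from 0 (fully open) to 255 (shut). A call has 1 to 8 rows; each row is the pose to reach, as a shift and turn from the pose commanded when the call began, along the tool's axes at that moment; what a row does not reach only later rows make up. A row lasts 1/8 s, in which the tool goes at most 62.5 mm and 10.7 degrees, less where a joint would pass 70% of its speed; a pose out of reach is approached as far as the arm can. A call with a gripper value outside its range is refused whole. The fingers move at their own pace and stop on an object; FORCE is the grip in N (left out, the last holds). Time passes only in rows, so rows that repeat a pose let the fingers close. It gives the time, the measured TCP pose, the force, the opening and the grip force at its end, in the units of the state.
- r.sense(): the state, without advancing time (a new reading comes with each control period).
- r.grab_frame(name): name is "scene" or "top" or "wrist"; returns a dict with "img" (480x640x3 uint8, red, green, blue), "range_z" (480x640 float32, mm along the optical axis (not along the pixel's ray), 0 where there is no reading), "K" (3x3 intrinsics, pixels), "world_from_camera" (4x4, takes a point from camera to world coordinates). Camera axes: x right, y up, looking along -z (the intrinsics and any distortion apply to the point x, -y, -z); pixel columns grow to the right and rows downward; lengths in mm; the calibration is good to about 2 mm. A picture is of the moment at which its call begins.
- r.sign_off(): hands the job in; it is judged then, once.
The state is a dict: "clock": time; "qpos": joint angles; "qvel": joint speeds; "joint_efforts": joint torques, N m; "eef_pos": TCP position; "tcp_rot": TCP orientation; "contact_force": force on the tool from outside, world axes, zero at the start; "wrist_torque": the same for the moment, N m; "opening": opening from 0.0 (shut) to 1.0 (fully open); "grasp_force": force on a finger pad.
Only numpy, scipy, OpenCV 4.12 (cv2) and the standard library are available. Lean on these libraries where they do the work, as an engineer would, in place of code of your own. Each camera call takes 0.05 s, during which the arm holds its last target. There are 200 camera calls.

## Working session

There is one attempt and no reset: what is moved stays moved. The work goes in short steps, Python scripts to look and compute and a shell command to move; the robot and the scene stay as the last step left them, time stands still between calls to the robot, and variables do not carry over. Pictures are saved under pics/ and viewed, at most 10 in all, crops included, and the job is handed in when it is done.

```bash
mkdir -p pics; python3 - <<'E'
from rig import r
import cv2,pickle,numpy as np
s=r.sense();print(s)
for n in("top","scene"):
    f=r.grab_frame(n);pickle.dump(f,open(n+'.pkl','wb'));cv2.imwrite(f'pics/{n}0.png',f['img'][:,:,::-1]);print(n,f['K'],f['world_from_camera'].round(3))
E
```

```text
{'clock': 0.0, 'qpos': array([-1.31338168e+00,  3.53683799e-01,  1.63411127e+00, -4.67381156e-07,
        1.15521448e+00, -2.39398064e-03]), 'qvel': array([-4.29825780e-06,  1.44640168e-04, -1.64412894e-04,  1.30801344e-03,
        2.05877000e-03,  8.12879080e-04]), 'joint_efforts': array([ 2.17216598e-04, -6.05267358e+01, -3.42068803e+01,  8.49433923e-05,
        9.08325543e-03, -7.90575712e-06]), 'eef_pos': array([ 160.43289323, -603.52841558,  200.74923553]), 'tcp_rot': array([-3.14017576e+00, -2.96468876e-06,  2.59808817e-01]), 'contact_force': array([ 0.94232939, -0.09284517, -0.42342078]), 'wrist_torque': array([ 0.00027354,  0.02869688, -0.03440123]), 'grasp_force': 0.0, 'opening': 0.9982329790622908}
top [[461.62418285   0.         319.94904772]
 [  0.         461.62418285 244.2927541 ]
 [  0.           0.           1.        ]] [[-1.10000e-02  9.98000e-01 -6.00000e-02  4.77527e+02]
 [-1.00000e+00 -1.10000e-02  0.00000e+00  1.11966e+02]
 [-0.00000e+00  6.00000e-02  9.98000e-01  9.19518e+02]
 [ 0.00000e+00  0.00000e+00  0.00000e+00  1.00000e+00]]
scene [[473.58658624   0.         311.96745359]
 [  0.         473.58658624 237.00145757]
 [  0.           0.           1.        ]] [[-6.12000e-01  5.00000e-01 -6.13000e-01  1.19890e+01]
 [-7.91000e-01 -4.02000e-01  4.62000e-01  5.19223e+02]
 [-1.50000e-02  7.67000e-01  6.41000e-01  5.95514e+02]
 [ 0.00000e+00  0.00000e+00  0.00000e+00  1.00000e+00]]
```

View pics/top0.png

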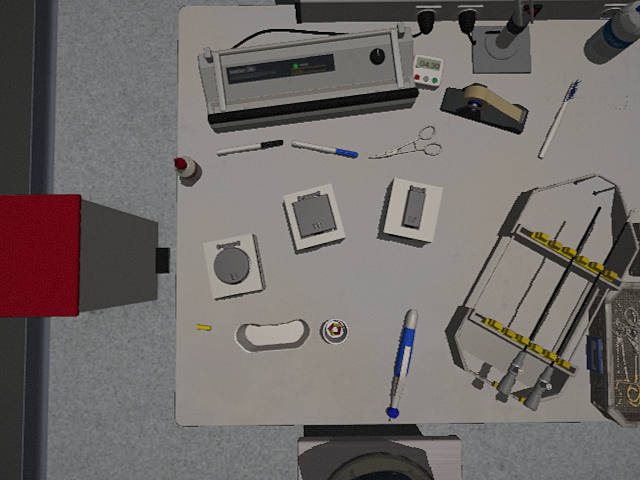

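View pics/scene0.png

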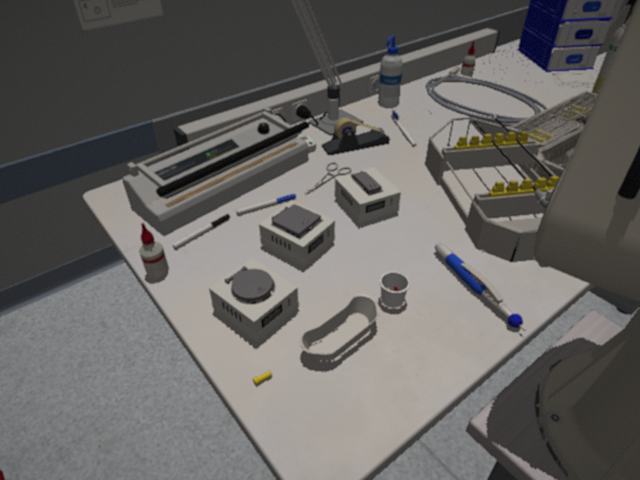

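The top view shows the round pod at about (232,266), with its hinge at the upper side (230,243) and the ridges near its front at (233,277). The square pod is at (315,217) and the narrow one at (412,210). The kidney dish, cup and yellow cap lie in front, on the robot side.

```bash
cat > h.py <<'E'
import numpy as np
def ray(f,u,v,z):
    K=f['K'];T=f['world_from_camera']
    d=T[:3,:3]@np.array([(u-K[0,2])/K[0,0],-(v-K[1,2])/K[1,1],-1.]);o=T[:3,3]
    return o+d*(z-o[2])/d[2]
E
python3 - <<'E'
import pickle,cv2,numpy as np
from h import ray
for n,c,w in(("top",(232,266),45),("scene",(252,286),50)):
    f=pickle.load(open(n+'.pkl','rb'));g=f['img'].astype(int);h=g.sum(2)/3
    u0,v0=c;x=g[v0-w:v0+w,u0-w:u0+w]
    print(n,g[v0,u0],g[v0+12 if n=="top" else v0,u0-25], f['range_z'][v0-2:v0+3,u0-2:u0+3].mean())
    def comp(m):
        k,l,st,ce=cv2.connectedComponentsWithStats(m.astype(np.uint8));return l==l[v0,u0]
    b=abs(h-h[v0,u0-6])<22
    m=cv2.morphologyEx(comp(b).astype(np.uint8),cv2.MORPH_OPEN,np.ones((9,9)))
    ct=max(cv2.findContours(m,0,2)[0],key=cv2.contourArea);e=cv2.fitEllipse(ct)
    print('disc',e,ray(f,*e[0],63).round(1))
    if n=="top":
        m=(h>150).astype(np.uint8); print(h[v0-30:v0+36:5,u0].round(),h[v0,u0-40:u0+41:4].round())
    cv2.imwrite(f'pics/{n}1.png',cv2.resize(np.ascontiguousarray(f['img'][v0-w:v0+w,u0-w:u0+w,::-1]),None,fx=6,fy=6,interpolation=cv2.INTER_CUBIC))
E
```

```text
top [91 91 88] [149 143 134] 854.48773
disc ((230.4395294189453, 263.5323181152344), (29.844322204589844, 36.69404983520508), 78.48507690429688) [495.3 278.   63. ]
[142. 160. 100.  91.  93.  94.  90.  96.  64.  95. 164. 159.  47. 141.] [144. 145. 143. 141. 158. 165.  87.  89.  91.  94.  90.  94.  95.  97.
  68. 163. 165.  86. 143. 143. 143.]
scene [94 91 91] [177 171 163] 742.19904
disc ((250.66302490234375, 282.7562561035156), (28.256444931030273, 40.9554328918457), 85.77255249023438) [492.4 279.4  63. ]
```

View pics/top1.png

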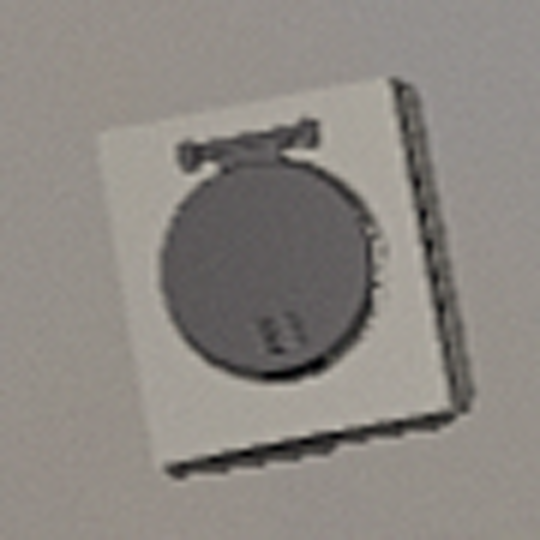

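```bash
python3 - <<'E'
import pickle,cv2,numpy as np
from h import ray
from rig import r
from scipy.spatial.transform import Rotation as R
f=pickle.load(open('top.pkl','rb'));C=lambda a,b:(187+(a+.5)/6-.5,221+(b+.5)/6-.5)
p=ray(f,*C(282,332),63);d=ray(f,*C(266,268),63)
c=[ray(f,*C(*q),53) for q in((165,470),(450,410),(100,130),(390,80))]
ax=(c[2]+c[3]-c[0]-c[1])/2;ay=(c[2]+c[0]-c[3]-c[1])/2
print('ridge',p,'disc',d,'podc',sum(c)/4,np.linalg.norm(ax),np.linalg.norm(ay),'yaw',np.arctan2(ax[1],ax[0]),np.arctan2(-ay[0],ay[1]))
yaw=np.arctan2(ax[1],ax[0]);print('press from disc',d-21*np.array([np.cos(yaw),np.sin(yaw),0]))
for u,v in((160,260),(120,260),(40,260),(70,210),(150,225),(186,165)):
    Z=f['range_z'][v,u];T=f['world_from_camera'];K=f['K'];print(u,v,T[:3,:3]@(Z*np.array([(u-K[0,2])/K[0,0],-(v-K[1,2])/K[1,1],-1]))+T[:3,3])
s=r.sense();M=R.from_euler('xyz',s['tcp_rot']).as_matrix();print(M.round(3),s['eef_pos'])
E
```

```text
ridge [472.2947943  272.13606736  63.        ] disc [492.07663338 277.09476487  63.        ] podc [491.00335844 275.82704903  53.        ] 106.6322484626223 91.29897659330973 yaw 0.18516605372991146 0.1785871205558084
press from disc [471.43561385 273.2284601   63.        ]
160 260 [ 530.93416944  729.39790779 -862.88013326]
120 260 [ 523.13120683  751.6049988  -557.54382674]
40 260 [ 516.65883078  837.62761857 -277.26006611]
70 210 [ 646.34111303  762.83944111 -277.44632889]
150 225 [ 660.92606087  748.25849995 -805.06062649]
186 165 [679.37506435 359.53972242  70.33589252]
[[ 0.966  0.257 -0.   ]
 [ 0.257 -0.966  0.001]
 [ 0.    -0.001 -1.   ]] [ 160.42485412 -603.56803459  200.82914091]
```

```bash
python3 -m creep '0 0 0 .032 -.047 0 255; 0 0 0 .064 -.094 0 255; 0 0 0 .096 -.141 0 255; 0 0 0 .128 -.188 0 255; 0 0 0 .160 -.235 0 255; 0 0 0 .192 -.282 0 255; 0 0 0 .224 -.329 0 255; 0 0 0 .256 -.376 0 255' 20
python3 -m creep '0 0 0 .032 -.047 0 255; 0 0 1 .064 -.094 0 255; 0 0 2 .096 -.141 0 255; 0 0 3 .128 -.188 0 255; 0 0 4 .160 -.235 0 255; 0 0 4.5 .200 -.282 0.0 255; 0 0 4.5 .234 -.329 0.02 255; 0 0 4.5 .266 -.390 .04 255'
python3 -c "
from rig import r
print(r.sense())"
```

```text
clock: 1.1
eef_pos: [311.5, -173.2, 201.5]
tcp_rot: [3.141, -0.0, 0.259]
contact_force: [0.0, -0.7, -0.2]
opening: 0.001
grasp_force: 0.0
clock: 2.1
eef_pos: [466.9, 263.7, 163.3]
tcp_rot: [3.141, -0.0, 0.181]
contact_force: [1.2, 0.0, 1.2]
opening: 0.003
grasp_force: 0.0
{'clock': 2.1, 'qpos': array([ 5.11469806e-01,  2.57535876e-01,  1.86146662e+00, -2.92253665e-04,
        1.02233841e+00,  1.90116816e+00]), 'qvel': array([ 0.71698912,  0.63562602, -0.48506959, -0.00088768, -0.1541724 ,
        0.71541005]), 'joint_efforts': array([ -3.33787769, -55.52116513, -27.66977727,   0.23000881,
         0.36493773,  -1.18568424]), 'eef_pos': array([466.86194893, 263.6585388 , 163.32897225]), 'tcp_rot': array([ 3.14143837e+00, -3.19028525e-04,  1.81250336e-01]), 'contact_force': array([1.24331757, 0.01934601, 1.22359527]), 'wrist_torque': array([0.00921021, 0.04263219, 0.03610698]), 'grasp_force': 0.0, 'opening': 0.0030529782075833603}
```

```bash
python3 -m creep '0 0 0 0 0 .03 255; 0 0 0 0 0 .06 255; 0 0 0 0 0 .08 255; 0 0 0 0 0 .08 255'
python3 - <<'E'
from rig import r
import cv2,pickle
s=r.sense();print(s['eef_pos'],s['tcp_rot'],s['contact_force'])
f=r.grab_frame("wrist");pickle.dump(f,open('w.pkl','wb'));cv2.imwrite('pics/w.png',f['img'][:,:,::-1])
f=r.grab_frame("scene");cv2.imwrite('pics/s2.png',cv2.resize(f['img'][200:360,160:360,::-1],None,fx=3,fy=3))
E
```

```text
clock: 2.6
eef_pos: [464.9, 261.0, 82.5]
tcp_rot: [3.14, 0.004, 0.181]
contact_force: [0.3, 0.1, 0.4]
opening: -0.002
grasp_force: 0.0
[464.92953627 261.01573725  82.48021446] [3.14040083 0.00354349 0.18135846] [0.3391023  0.05535845 0.35501942]
```

View pics/w.png

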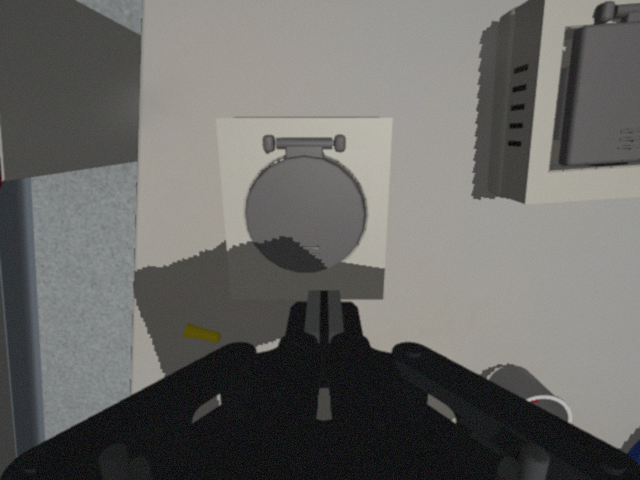

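View pics/s2.png

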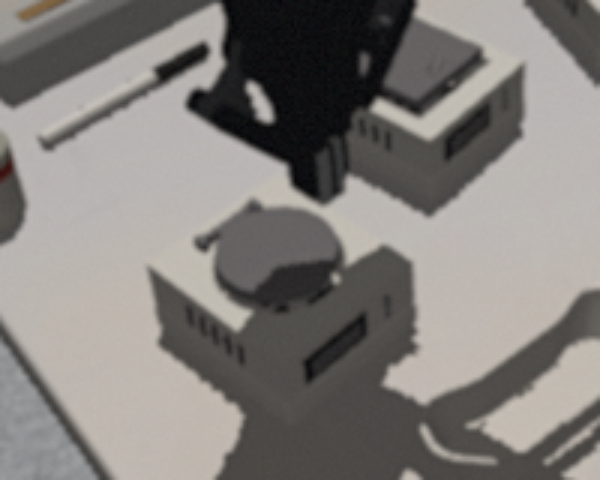

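The wrist view shows the round hatch centred at (306,212), with its ridges at (311,250). The closed fingertips are at about (324,295), in front of and to the right of the press point. The scene crop shows them clear above the pod.

```bash
python3 - <<'E'
import pickle,numpy as np
from h import ray
from rig import r
from scipy.spatial.transform import Rotation as R
f=pickle.load(open('w.pkl','rb'))
p=ray(f,311,250,63);d=ray(f,306,212,63);h=ray(f,305,143,60);print(p,d,h)
t=d-21*np.array([np.cos(.183),np.sin(.183),0]);print(t)
s=r.sense();M=R.from_euler('xyz',s['tcp_rot']).as_matrix()
for q in(p,t,np.array([472,272.8,63])):print(M.T@(q-s['eef_pos']))
E
```

```text
[474.83170008 269.81474131  63.        ] [495.76148025 276.19606086  63.        ] [531.20699551 282.85157326  60.        ]
[475.11213452 272.37447467  63.        ]
[ 9.69734241 -6.40335328 21.42879883]
[10.4344829  -8.8706397  21.42874384]
[ 7.44998674 -9.85004551 21.42884349]
```

```bash
python3 -m creep '0 0 0 .008 -.0085 0 255; 0 0 0 .008 -.0085 .007 255; 0 0 0 .008 -.0085 .013 255; 0 0 0 .008 -.0085 .013 255'; python3 -m creep '0 0 0 0 0 .002 255; 0 0 0 0 0 .003 255;0 0 0 0 0 .004 255;0 0 0 0 0 .004 255'; python3 -m creep '0 0 0 0 0 .001 255; 0 0 0 0 0 .002 255;0 0 0 0 0 .002 255'
```

```text
clock: 3.2
eef_pos: [472.0, 271.1, 70.4]
tcp_rot: [3.141, 0.001, 0.181]
contact_force: [-0.2, 0.3, 0.1]
opening: -0.0
grasp_force: 0.0
clock: 3.7
eef_pos: [472.6, 271.5, 67.1]
tcp_rot: [-3.142, -0.0, 0.181]
contact_force: [-0.3, -0.6, -0.2]
opening: -0.003
grasp_force: 0.0
clock: 4.08
eef_pos: [472.6, 271.5, 65.0]
tcp_rot: [3.142, 0.0, 0.181]
contact_force: [0.6, 0.3, 0.4]
opening: -0.002
grasp_force: 0.0
```

```bash
python3 -m creep '0 0 0 0 0 .001 255; 0 0 0 0 0 .002 255;0 0 0 0 0 .003 255;0 0 0 0 0 .004 255;0 0 0 0 0 .005 255;0 0 0 0 0 .005 255'; python3 -m creep '0 0 0 0 0 .001 255; 0 0 0 0 0 .001 255'; python3 -m creep '0 0 0 0 0 .001 255;0 0 0 0 0 .001 255'
```

```text
clock: 4.82
eef_pos: [472.6, 271.5, 60.0]
tcp_rot: [3.142, 0.0, 0.181]
contact_force: [2.1, -0.3, -0.5]
opening: -0.003
grasp_force: 0.0
clock: 5.08
eef_pos: [472.6, 271.5, 59.0]
tcp_rot: [3.142, 0.0, 0.181]
contact_force: [-0.7, 0.5, 1.4]
opening: 0.0
grasp_force: 0.0
clock: 5.32
eef_pos: [472.6, 271.5, 58.0]
tcp_rot: [3.142, 0.0, 0.181]
contact_force: [-0.5, -0.1, 0.3]
opening: -0.0
grasp_force: 0.0
```

Not yet at the stop (no clear force); continue in small steps.

```bash
python3 -m creep '0 0 0 0 0 .0007 255;0 0 0 0 0 .0007 255'; python3 -c "
from rig import r
for i in range(3):print(r.sense()['contact_force'],r.sense()['wrist_torque'])
import cv2
f=r.grab_frame('scene');cv2.imwrite('pics/s3.png',cv2.resize(f['img'][240:340,190:320,::-1],None,fx=5,fy=5))"
```

```text
clock: 5.58
eef_pos: [472.6, 271.5, 57.3]
tcp_rot: [3.142, 0.0, 0.181]
contact_force: [0.1, 0.5, -0.8]
opening: 0.002
grasp_force: 0.0
[ 0.13042781  0.51745293 -0.80242319] [ 0.03401398 -0.05148855  0.03199231]
[ 0.13042781  0.51745293 -0.80242319] [ 0.03401398 -0.05148855  0.03199231]
[ 0.13042781  0.51745293 -0.80242319] [ 0.03401398 -0.05148855  0.03199231]
```

View pics/s3.png

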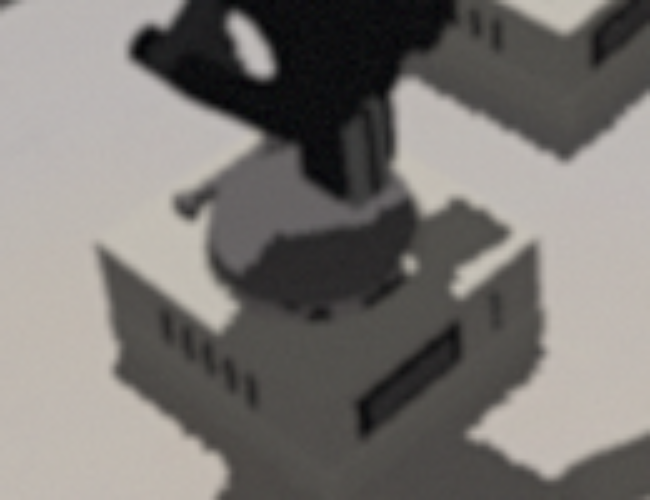

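```bash
python3 - <<'E'
import pickle,numpy as np
f=pickle.load(open('scene.pkl','rb'));K=f['K'];T=np.linalg.inv(f['world_from_camera'])
def pr(p):
    c=T[:3,:3]@np.array(p)+T[:3,3];u=K[0,0]*c[0]/-c[2]+K[0,2];v=-K[1,1]*c[1]/-c[2]+K[1,2]
    return round((u-190)*5),round((v-240)*5)
for p in((472.6,271.5,57.3),(472.6,271.5,63),(472.6,271.5,77),(493,277,63),(493,277,80),(460.5,269,63),(526,283,63),(487,244,63),(499,309,63)):print(p,pr(p))
E
```

```text
(472.6, 271.5, 57.3) (360, 251)
(472.6, 271.5, 63) (359, 238)
(472.6, 271.5, 77) (355, 206)
(493, 277, 63) (309, 209)
(493, 277, 80) (303, 171)
(460.5, 269, 63) (387, 256)
(526, 283, 63) (238, 161)
(487, 244, 63) (406, 174)
(499, 309, 63) (211, 244)
```

```bash
python3 - <<'E'
from rig import r
import numpy as np,cv2
f=r.grab_frame('scene');K=f['K'];T=f['world_from_camera'];print(f['world_from_camera'].round(2)[:3,3])
for v in range(266,300,2):
    for u in (262,):
        Z=f['range_z'][v,u];p=T[:3,:3]@(Z*np.array([(u-K[0,2])/K[0,0],-(v-K[1,2])/K[1,1],-1]))+T[:3,3];print((u-190)*5,(v-240)*5,p.round(),f['img'][v,u])
c=np.clip(f['img'][255:315,225:300,::-1].astype(float)*2.2,0,255).astype(np.uint8)
cv2.imwrite('pics/s4.png',cv2.resize(c,None,fx=8,fy=8,interpolation=cv2.INTER_CUBIC))
E
```

```text
[ 11.99 519.22 595.51]
360 130 [462. 273. 118.] [52 52 51]
360 140 [461. 273. 114.] [58 57 57]
360 150 [462. 273. 110.] [59 59 58]
360 160 [461. 274. 107.] [58 58 58]
360 170 [461. 275. 104.] [60 58 58]
360 180 [461. 275. 100.] [62 62 60]
360 190 [461. 275.  95.] [61 62 61]
360 200 [460. 276.  92.] [68 67 68]
360 210 [483. 264.  62.] [99 94 96]
360 220 [479. 267.  63.] [83 81 82]
360 230 [475. 269.  63.] [42 40 41]
360 240 [472. 271.  62.] [41 39 38]
360 250 [469. 274.  62.] [45 41 43]
360 260 [465. 276.  62.] [41 42 41]
360 270 [462. 278.  62.] [43 41 41]
360 280 [460. 279.  60.] [42 41 41]
360 290 [460. 280.  55.] [48 47 47]
```

View pics/s4.png

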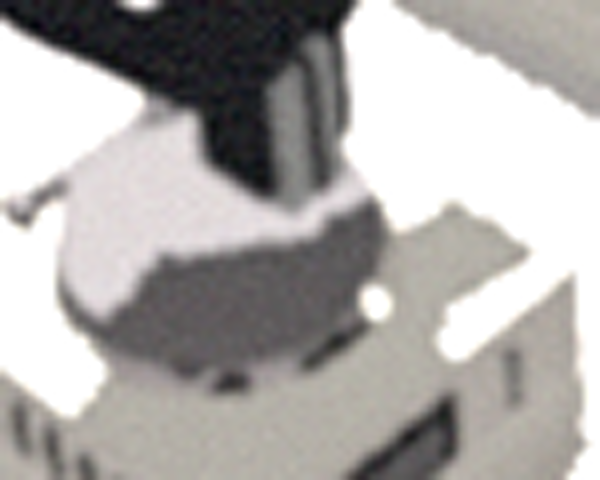

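The contrast-boosted crop shows the fingertips ending at about (290,205), still above the hatch. Their depth reads z≈91, so the tips are about 28 mm above the hatch face (z≈62), despite the reported TCP height of 57. I'll trust the cameras and the force reading, and measure the tip before going lower.

```bash
cat > tip.py <<'E'
from rig import r
import numpy as np
s=r.sense();print(s['eef_pos'],s['contact_force'],s['qpos'].round(4))
for n in("scene","top"):
    f=r.grab_frame(n);K=f['K'];T=f['world_from_camera']
    v,u=np.mgrid[:480,:640];Z=f['range_z']
    P=np.stack([(u-K[0,2])/K[0,0]*Z,-(v-K[1,2])/K[1,1]*Z,-Z],-1)@T[:3,:3].T+T[:3,3]
    c=np.array([np.cos(.181),np.sin(.181)]);D=P[...,:2]-s['eef_pos'][:2]
    X=D@c;Y=D@np.array([-c[1],c[0]])
    near=(abs(X)<32)&(abs(Y)<32)&(Z>0)
    hatch=near&(P[...,2]<66)&(P[...,2]>58)
    print(n,'hatch z median',np.median(P[...,2][hatch]) if hatch.any() else None)
    m=near&(P[...,2]>68)&(P[...,2]<130)
    z=P[...,2][m]
    if len(z)>5:
        z0=np.percentile(z,1);t=m&(P[...,2]<z0+20);print(' tip z',z.min(),z0,'tool-rel x',np.percentile(X[t],[2,50,98]).round(1),'y',np.percentile(Y[t],[2,50,98]).round(1),t.sum())
E
python3 tip.py
```

```text
[472.6449338  271.51728901  57.3580436 ] [-0.46708354 -0.67396017 -0.17170621] [0.5187 0.4142 1.9206 0.     0.8068 1.9082]
scene hatch z median 62.50101799162189
 tip z 85.98410307436114 88.48813074435292 tool-rel x [-11.7  -7.4   6.3] y [-10.8   7.5  15.9] 162
top hatch z median 63.61539060142263
```

```bash
python3 -m creep '0 0 0 0 0 .005 255;0 0 0 0 0 .010 255;0 0 0 0 0 .015 255;0 0 0 0 0 .015 255'; python3 tip.py
```

```text
clock: 6.28
eef_pos: [472.2, 271.3, 41.7]
tcp_rot: [3.141, 0.001, 0.181]
contact_force: [0.1, 0.5, -0.1]
opening: -0.001
grasp_force: 0.0
[472.21577703 271.26930022  41.73094242] [ 0.14811339  0.5393302  -0.07289577] [ 0.5187  0.4382  1.9287 -0.      0.7758  1.9082]
scene hatch z median 62.432342407823626
 tip z 70.76112747542334 74.21333522700381 tool-rel x [-11.9  -7.5   5.7] y [-11.5   7.4  15.6] 165
top hatch z median 63.86944764673922
```

```bash
python3 -m creep '0 0 0 0 0 .002 255;0 0 0 0 0 .004 255;0 0 0 0 0 .006 255;0 0 0 0 0 .006 255'; python3 -m creep '0 0 0 0 0 .001 255;0 0 0 0 0 .002 255;0 0 0 0 0 .002 255'; python3 -m creep '0 0 0 0 0 .001 255;0 0 0 0 0 .002 255;0 0 0 0 0 .002 255';python3 tip.py
```

```text
clock: 6.88
eef_pos: [472.5, 271.5, 36.2]
tcp_rot: [3.142, 0.0, 0.181]
contact_force: [-0.3, -0.9, 0.5]
opening: -0.001
grasp_force: 0.0
clock: 7.25
eef_pos: [472.6, 271.5, 34.3]
tcp_rot: [3.142, 0.0, 0.181]
contact_force: [0.3, -0.0, 0.1]
opening: -0.0
grasp_force: 0.0
clock: 7.62
eef_pos: [472.5, 271.5, 32.3]
tcp_rot: [3.142, 0.0, 0.181]
contact_force: [-0.7, 0.1, 1.1]
opening: 0.003
grasp_force: 0.5
[472.54599825 271.49593744  32.30917295] [-0.70851225  0.1284936   1.14243259] [5.1870e-01 4.5320e-01 1.9329e+00 1.0000e-04 7.5560e-01 1.9082e+00]
scene hatch z median 61.09309957619814
 tip z 68.09904511526895 69.47673230268653 tool-rel x [-11.9  -7.1   4.9] y [-11.4   8.2  15.8] 182
top hatch z median 63.33706843578079
```

```bash
python3 -m creep '0 0 0 0 0 .001 255;0 0 0 0 0 .002 255;0 0 0 0 0 .003 255;0 0 0 0 0 .003 255'; python3 -m creep '0 0 0 0 0 .001 255;0 0 0 0 0 .001 255'; python3 tip.py
```

```text
clock: 8.22
eef_pos: [472.5, 271.5, 29.2]
tcp_rot: [3.142, 0.0, 0.181]
contact_force: [-1.7, 0.7, 1.1]
opening: -0.002
grasp_force: 0.6
clock: 8.48
eef_pos: [472.6, 271.5, 28.3]
tcp_rot: [3.142, 0.0, 0.181]
contact_force: [-1.1, 0.9, 1.9]
opening: 0.003
grasp_force: 0.8
[472.60148319 271.49220051  28.29807216] [-1.10701963  0.9166646   1.91137947] [ 0.5187  0.4596  1.9346 -0.      0.7474  1.9082]
scene hatch z median 58.96101688954542
 tip z 68.08494914516211 68.86170931024802 tool-rel x [-11.4  -7.3   4.8] y [-10.9   8.1  16. ] 178
top hatch z median 59.979547165126405
```

Contact confirmed, and the hatch is moving down. Next I'll find the stop.

```bash
python3 -m creep '0 0 0 0 0 .0007 255;0 0 0 0 0 .0007 255'; python3 -m creep '0 0 0 0 0 .0007 255;0 0 0 0 0 .0007 255'; python3 tip.py
```

```text
clock: 8.82
eef_pos: [472.7, 271.5, 27.8]
tcp_rot: [-3.142, -0.0, 0.181]
contact_force: [-1.2, -1.1, 4.3]
opening: -0.002
grasp_force: 2.5
clock: 9.07
eef_pos: [472.6, 271.5, 27.3]
tcp_rot: [-3.142, 0.0, 0.181]
contact_force: [-3.2, -1.2, 8.6]
opening: 0.002
grasp_force: 4.2
[472.62684513 271.52558353  27.29208528] [-3.19343827 -1.16011247  8.60006917] [0.5187 0.4613 1.9351 0.     0.7453 1.9082]
scene hatch z median 59.21888278286701
 tip z 68.10148420381711 68.61768920246763 tool-rel x [-11.7  -7.3   6.6] y [-11.2   8.3  15.6] 182
top hatch z median 59.994646064744245
```

The force has risen steeply to 8.6 N, so the hatch is at its stop. I'll lift away quickly, up and towards the front.

```bash
python3 -m creep '0 0 0 -.008 0 -.05 255;0 0 0 -.03 0 -.10 255;0 0 0 -.05 0 -.15 255;0 0 0 -.06 0 -.20 255;0 0 0 -.06 0 -.22 255;0 0 0 -.06 0 -.22 255'; python3 -m creep '0 0 0 0 0 0 255;0 0 0 0 0 0 255;0 0 0 0 0 0 255;0 0 0 0 0 0 255;0 0 0 0 0 0 255;0 0 0 0 0 0 255;0 0 0 0 0 0 255;0 0 0 0 0 0 255'; python3 - <<'E'
from rig import r
import cv2
f=r.grab_frame('scene');cv2.imwrite('pics/s5.png',f['img'][:,:,::-1])
E
```

```text
clock: 9.93
eef_pos: [414.7, 261.3, 248.5]
tcp_rot: [-3.14, -0.004, 0.181]
contact_force: [-0.1, -0.7, -0.2]
opening: 0.001
grasp_force: 0.0
clock: 10.92
eef_pos: [413.6, 260.7, 247.0]
tcp_rot: [-3.142, -0.0, 0.181]
contact_force: [0.5, -0.4, -1.0]
opening: -0.001
grasp_force: 0.0
```

View pics/s5.png

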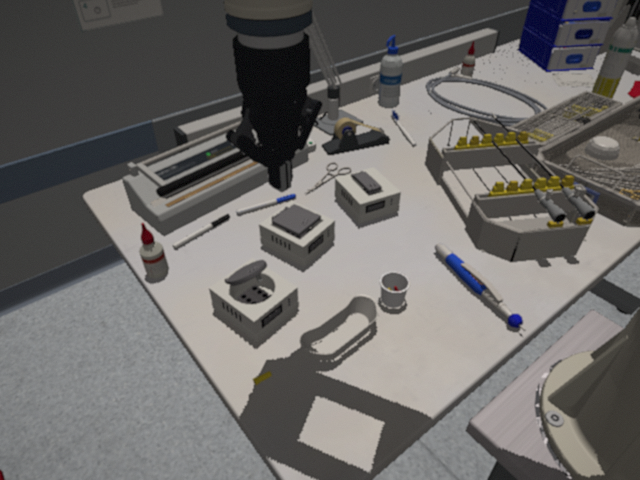

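The round hatch stands open at (250,275) with the wells visible below it. The other two hatches at (297,220) and (367,182) are shut, and nothing has moved. I'll watch for another 1.5 s, check, then hand in.

```bash
python3 -m creep '0 0 0 0 0 0 255;0 0 0 0 0 0 255;0 0 0 0 0 0 255;0 0 0 0 0 0 255;0 0 0 0 0 0 255;0 0 0 0 0 0 255;0 0 0 0 0 0 255;0 0 0 0 0 0 255' >/dev/null; python3 -m creep '0 0 0 0 0 0 255;0 0 0 0 0 0 255;0 0 0 0 0 0 255;0 0 0 0 0 0 255'; python3 - <<'E'
from rig import r
import cv2,numpy as np
f=r.grab_frame('scene')['img'];g=cv2.imread('pics/s5.png')[:,:,::-1]
d=abs(f.astype(int)-g).max(2)[205:350,140:420];print('changed px',(d>40).sum())
if (d>40).sum()<60: print(r.sign_off())
E
```

```text
clock: 12.48
eef_pos: [413.6, 260.7, 247.0]
tcp_rot: [-3.142, 0.0, 0.181]
contact_force: [0.2, -0.3, 0.5]
opening: 0.002
grasp_force: 0.0
changed px 853
```

```bash
python3 - <<'E'
from rig import r
import cv2,numpy as np
f=r.grab_frame('scene')['img'];g=cv2.imread('pics/s5.png')[:,:,::-1]
d=abs(f.astype(int)-g).max(2)[205:350,140:420];ys,xs=np.where(d>40);print(len(xs),np.percentile(xs+140,[0,10,50,90,100]),np.percentile(ys+205,[0,10,50,90,100]))
cv2.imwrite('pics/s6.png',cv2.resize(np.ascontiguousarray(f[150:350,140:440,::-1]),None,fx=2.6,fy=2.6))
E
```

```text
855 [223. 228. 247. 262. 268.] [248.  255.  267.  294.6 302. ]
```

View pics/s6.png

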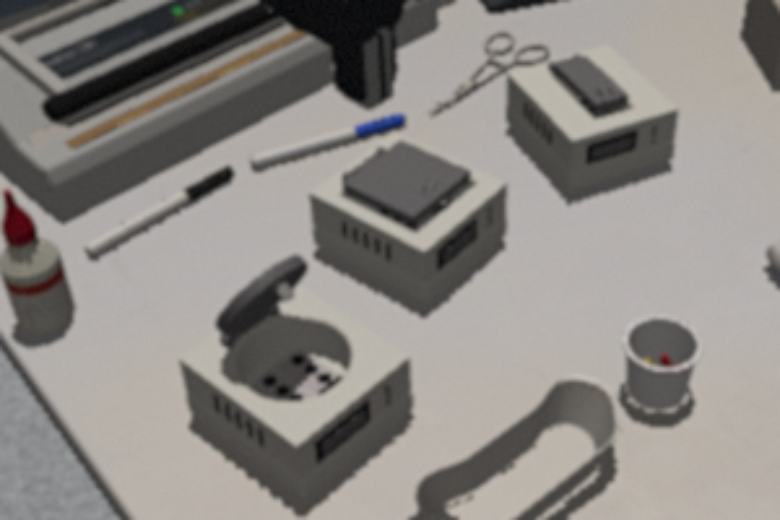

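The hatch was still rising in the earlier picture. It now stands fully open at about (260,300) in the crop, the other two hatches are shut, and the last two frames (1.5 s after the first) agree. I'm handing in.

```bash
python3 -m creep '0 0 0 0 0 0 255;0 0 0 0 0 0 255;0 0 0 0 0 0 255;0 0 0 0 0 0 255;0 0 0 0 0 0 255;0 0 0 0 0 0 255;0 0 0 0 0 0 255;0 0 0 0 0 0 255'>/dev/null; python3 - <<'E'
from rig import r
import cv2,numpy as np
f=r.grab_frame('scene')['img'];g=cv2.resize(cv2.imread('pics/s6.png'),(300,200),interpolation=cv2.INTER_AREA)[:,:,::-1]
print((abs(f[150:350,140:440].astype(int)-g).max(2)>45).sum());print(r.sign_off())
E
```

```text
0
the job is handed in; nothing more can be done
None
```

The round hatch was pressed to its stop once and let go; it sprang fully open and stayed open, the other two incubators are still shut, nothing else was seen to move, and the job was handed in at about 13.5 s.

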